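# Find the full battery pack and put it on charge

## Robot

A 6-joint arm with a two-finger parallel gripper is mounted at the origin on the work surface. World frame = base frame: x ahead of the robot, y to its left, z up, the work surface at z = 0. Lengths are in m, angles in rad, forces in N, time in s.
With the tool pointing down it reaches from about 0.425 to 0.925 m from the base axis. Payload 12.5 kg.
Tool frame: the origin (TCP) lies between the finger pads; the fingertips stand 14 mm ahead of it and the grasp point (between the pads) lies 5 mm behind it (manip.tip_extent is the z of the fingertips in the tool frame, in m); z points along the fingers, y is the line along which they close (so a half turn about z gives the same grasp; the last joint's range is limited). The gripper opens to 85 mm and grips with 20 to 120 N. Pads are 22 mm wide; open, the fingers measure 114 mm over their backs; the gripper's body (76 mm by 85 mm) begins 54 mm behind the grasp point. The pads swing forward as they close: fully open they stand 13 mm farther back than shut.
Start: joints at [1.094, 0.491, 1.559, -0, 1.092, -0.106], TCP at [0.226, 0.583, 0.245] pointing down, gripper open.
Joint ranges: [-3.1, 3.1], [-0.84, 2.19], [0.05, 2.79], [-1.13, 4.28], [0.06, 2.93], [-2.69, 2.69]. Speed limits (rad/s): [2.22, 2.22, 2.79, 3.14, 3.14, 3.14].

## Interface

Orientations are given as a unit quaternion [x, y, z, w].
In Python, from station import manip, kinematics, sense, vision gives the robot as it stands. Calls block until the motion is done:
- manip.move_pose(position, orientation): joint-space move of the TCP to a pose.
- manip.line_to(position, frame=None, velocity=0.15, until_force=None): straight line of the TCP; frame=None keeps the orientation; velocity is the mean speed in m/s. With until_force (N) it stops when the force on the tool has changed by that much, and returns True; else False.
- manip.move_j(angles): joint-space move.
- manip.ungrasp() and manip.grab(): open the fingers fully, or close them until they stop; the grip force is fixed at half the most.
- manip.pause(seconds).
- kinematics.inverse_kinematics(position, orientation): joint angles nearest the present ones, or None.
- sense(): the state.
- vision.grab_frame(name): name is "side" or "top" or "wrist"; returns a dict with "frame" (420x560x3 uint8, red, green, blue), "depth" (420x560 float32, m along the optical axis (not along the pixel's ray), 0 where there is no reading), "camera_matrix" (3x3 intrinsics, pixels), "extrinsics" (4x4, takes a point from world to camera coordinates). Camera axes: x right, y down, z forward; pixel columns grow to the right and rows downward; lengths in m; the calibration is good to about 2 mm. A picture is of the moment at which its call begins.
A pose or a line that the arm cannot do raises manip.PlanningError and nothing moves.
- manip.job_done(): hands the job in; it is judged then, once.
The state is a dict: "time": time; "q": joint angles; "qd": joint speeds; "joint_efforts": joint torques, N m; "eef_pos": TCP position; "ee_rot": TCP orientation; "wrist_force": force on the tool from outside, world axes, zero at the start; "moment": the same for the moment, N m; "opening": opening from 0.0 (shut) to 1.0 (fully open); "grip_force": force on a finger pad.
Only numpy, scipy, OpenCV 4.12 (cv2) and the standard library are available. Lean on these libraries where they do the work, as an engineer would, in place of code of your own. Each camera call takes 0.05 s, during which the arm holds its last target. There are 200 camera calls.

## Task

Three battery packs that look alike hang on the rack: one has its cells inside and is clearly heavier, the other two are empty cases. Find the heavy one by its weight, lift it off its hook, stand it on the bench to change your grip (the charging cradle's cheeks leave no room for fingers at the pack's sides), then lower it gently, upright, right down into the cradle. The empty packs end up hanging on the rack; do not let a pack fall over, and do not push the bottle, the solder reel, the loupe or the steel cup about.

Things in the scene. Friction and masses are not known exactly. Their poses are not given: they have to be found in the camera images.
- pack0: one of three battery packs that look the same: upright black case 36 (x) x 60 (y) x 80 (z) mm with a rigid steel bail on top, 124 mm tall in all. Origin: centre of the underside; z up, -x faces the robot. Starts hanging by its bail, underside 39 mm above the bench. With cells it weighs about 0.55 kg, empty about 0.16 kg (both vary by up to 20 %)
- pack0_bail (a point): middle of the top bar of pack0's bail, 120 mm above its underside. The bail is an arch of 8 mm round bar in the pack's y-z plane, 52 mm wide outside, 36 mm wide and 36 mm high inside
- hook0 (a point): where a hung bail bar's centre lies on this hook, 159 mm above the bench. The hook is a steel tongue 30 mm wide, 5 mm thick, its top 4 mm below this point, running +x to the rail; an upturned lip 10 mm high stands 9 to 14 mm in front (-x), a 5 mm ridge as far behind. Raised 11 to 30 mm, the bail comes off to -x
- pack1: one of three battery packs that look the same: upright black case 36 (x) x 60 (y) x 80 (z) mm with a rigid steel bail on top, 124 mm tall in all. Origin: centre of the underside; z up, -x faces the robot. Starts hanging by its bail, underside 39 mm above the bench. With cells it weighs about 0.55 kg, empty about 0.16 kg (both vary by up to 20 %)
- pack1_bail (a point): middle of the top bar of pack1's bail, 120 mm above its underside. The bail is an arch of 8 mm round bar in the pack's y-z plane, 52 mm wide outside, 36 mm wide and 36 mm high inside
- hook1 (a point): where a hung bail bar's centre lies on this hook, 159 mm above the bench. The hook is a steel tongue 30 mm wide, 5 mm thick, its top 4 mm below this point, running +x to the rail; an upturned lip 10 mm high stands 9 to 14 mm in front (-x), a 5 mm ridge as far behind. Raised 11 to 30 mm, the bail comes off to -x
- pack2: one of three battery packs that look the same: upright black case 36 (x) x 60 (y) x 80 (z) mm with a rigid steel bail on top, 124 mm tall in all. Origin: centre of the underside; z up, -x faces the robot. Starts hanging by its bail, underside 39 mm above the bench. With cells it weighs about 0.55 kg, empty about 0.16 kg (both vary by up to 20 %)
- pack2_bail (a point): middle of the top bar of pack2's bail, 120 mm above its underside. The bail is an arch of 8 mm round bar in the pack's y-z plane, 52 mm wide outside, 36 mm wide and 36 mm high inside
- hook2 (a point): where a hung bail bar's centre lies on this hook, 159 mm above the bench. The hook is a steel tongue 30 mm wide, 5 mm thick, its top 4 mm below this point, running +x to the rail; an upturned lip 10 mm high stands 9 to 14 mm in front (-x), a 5 mm ridge as far behind. Raised 11 to 30 mm, the bail comes off to -x
- rack: fixed open rack: grey rail 420 mm wide (y) on two end posts, 164 mm high, with three tongue hooks 130 mm apart. Origin on the bench below the middle hook; x points from the hooks to the rail, whose front is at x = +60 mm
- cradle: fixed grey charging cradle, left or right of the mat, base 100 (x) x 112 (y) x 10 mm, origin: centre of the underside. Two cheeks at +-y, 72 mm apart inside, 8 mm thick, 70 mm long (x), tops 120 mm above the bench; front and back (x) open but for lips 8 mm high, 46 mm apart inside. The pack stands with its 60 mm width along the cradle's y, either way round
- cradle_seat (a point): centre of the cradle's floor, 10 mm above the bench: where the centre of the pack's underside belongs; axes as the cradle's
- mat_spot (a point): free spot in the middle of the small orange mat on the bench, between robot and rack, at bench height (mats are under 2 mm thick)
- iron_stand: fixed soldering iron stand, base 90 x 100 mm, iron leaning up to about 140 mm high, on the other side of the mat from the cradle
- flux: small black dropper bottle, 38 mm across, 85 mm tall, standing; bystander. Origin at the centre of its underside
- reel: aluminium solder reel, 60 mm across, 42 mm tall; bystander. Origin at the centre of its underside
- loupe: brass loupe lying flat, disc 58 mm across, 14 mm high, with a short tail; bystander. Origin at the centre of its underside
- tin: small open steel cup, 60 mm across, 50 mm tall; bystander. Origin at the centre of its underside

How it is judged:
On the way:
1. a pack stands upright on the bench, let go by the fingers (((height (world z) of pack0 below 0.006 m and angle between pack0's own z axis and vertical below 0.08 rad and contact force between pack0 and the fingers below 0.1 N and linear speed of pack0 below 0.03 m/s) or (height (world z) of pack1 below 0.006 m and angle between pack1's own z axis and vertical below 0.08 rad and contact force between pack1 and the fingers below 0.1 N and linear speed of pack1 below 0.03 m/s) or (height (world z) of pack2 below 0.006 m and angle between pack2's own z axis and vertical below 0.08 rad and contact force between pack2 and the fingers below 0.1 N and linear speed of pack2 below 0.03 m/s))), for 0.1 s.
At the end, for the whole second after the job is handed in: The heavy pack (the cradle bears more than 3.2 N of it) stands in the cradle: centre within 10 mm of the seat, underside within 4 mm of the floor, within 0.08 rad of upright, at rest; each other pack hangs on a hook (bail bar within 14 mm of the hook point) (((horizontal distance between pack0 and cradle_seat below 0.01 m and z of pack0 in the frame of cradle_seat below 0.004 m and angle between pack0's own z axis and vertical below 0.08 rad and linear speed of pack0 below 0.03 m/s) or (distance between pack0_bail and hook0 below 0.014 m or distance between pack0_bail and hook1 below 0.014 m or distance between pack0_bail and hook2 below 0.014 m)) and ((horizontal distance between pack1 and cradle_seat below 0.01 m and z of pack1 in the frame of cradle_seat below 0.004 m and angle between pack1's own z axis and vertical below 0.08 rad and linear speed of pack1 below 0.03 m/s) or (distance between pack1_bail and hook0 below 0.014 m or distance between pack1_bail and hook1 below 0.014 m or distance between pack1_bail and hook2 below 0.014 m)) and ((horizontal distance between pack2 and cradle_seat below 0.01 m and z of pack2 in the frame of cradle_seat below 0.004 m and angle between pack2's own z axis and vertical below 0.08 rad and linear speed of pack2 below 0.03 m/s) or (distance between pack2_bail and hook0 below 0.014 m or distance between pack2_bail and hook1 below 0.014 m or distance between pack2_bail and hook2 below 0.014 m)) and (((horizontal distance between pack0 and cradle_seat below 0.01 m and z of pack0 in the frame of cradle_seat below 0.004 m and angle between pack0's own z axis and vertical below 0.08 rad and linear speed of pack0 below 0.03 m/s) and contact force between pack0 and cradle above 3.2 N) or ((horizontal distance between pack1 and cradle_seat below 0.01 m and z of pack1 in the frame of cradle_seat below 0.004 m and angle between pack1's own z axis and vertical below 0.08 rad and linear speed of pack1 below 0.03 m/s) and contact force between pack1 and cradle above 3.2 N) or ((horizontal distance between pack2 and cradle_seat below 0.01 m and z of pack2 in the frame of cradle_seat below 0.004 m and angle between pack2's own z axis and vertical below 0.08 rad and linear speed of pack2 below 0.03 m/s) and contact force between pack2 and cradle above 3.2 N))); the robot touches nothing.
It fails at once if a pack drops into the cradle (faster than 0.45 m/s while between the cheeks) ((horizontal distance between pack0 and cradle_seat below 0.03 m and z of pack0 in the frame of cradle_seat below 0.09 m and linear speed of pack0 above 0.45 m/s) or (horizontal distance between pack1 and cradle_seat below 0.03 m and z of pack1 in the frame of cradle_seat below 0.09 m and linear speed of pack1 above 0.45 m/s) or (horizontal distance between pack2 and cradle_seat below 0.03 m and z of pack2 in the frame of cradle_seat below 0.09 m and linear speed of pack2 above 0.45 m/s)).
It fails at once if a pack falls over (tilted more than 1.1 rad) (angle between any of pack0, pack1, pack2's own z axis and vertical above 1.1 rad).
It fails at once if a bystander is moved more than 40 mm (distance of any of flux, reel, loupe, tin from where it was at the start of the episode above 0.04 m).
It also fails if it takes over 72 s, if anything falls off the work surface, if the arm or the gripper's body presses on something with over 40 N, if the wrist force passes 120 N, or if a joint passes its speed limit or range.

## Working session

There is one attempt and no reset: what is moved stays moved. The work goes in short steps, each a Python script; the robot and the scene stay as the last script left them, time stands still between calls to the robot, and variables do not carry over. Pictures are saved under pics/ and viewed, at most 10 in all, crops included, and the job is handed in when it is done.

```bash
ls; mkdir -p pics; python3 - <<'E'
from station import manip, kinematics, sense, vision
import cv2,numpy as np
s=sense();print({k:np.round(v,3) for k,v in s.items()})
for n in ("side","top"):
    f=vision.grab_frame(n);cv2.imwrite(f"pics/{n}0.png",f["frame"][:,:,::-1])
    np.savez(f"pics/{n}0.npz",**f)
    T=f["extrinsics"];print(n,(-T[:3,:3].T@T[:3,3]).round(3),T[2,:3].round(2),f["camera_matrix"][0,0],(f["depth"]>0).mean())
E
```

```text
pics
{'time': np.float64(0.0), 'q': array([ 1.094,  0.492,  1.559,  0.   ,  1.092, -0.106]), 'qd': array([-0.   ,  0.   , -0.003, -0.   ,  0.001,  0.001]), 'joint_efforts': array([ 0.0000e+00, -6.1844e+01, -2.6160e+01, -0.0000e+00,  4.0000e-03,
       -0.0000e+00]), 'eef_pos': array([0.226, 0.582, 0.245]), 'ee_rot': array([ 0.184,  0.983, -0.001, -0.   ]), 'wrist_force': array([-0.43 ,  0.348, -0.189]), 'moment': array([-0.052, -0.002,  0.022]), 'grip_force': np.float64(0.0), 'opening': np.float64(1.0)}
side [0.313 0.644 0.838] [ 0.24 -0.65 -0.72] 432.7077654217219 0.9960969387755102
top [ 0.484 -0.021  1.214] [ 0.05 -0.   -1.  ] 411.9596379054209 0.9959396258503401
```

View pics/side0.png

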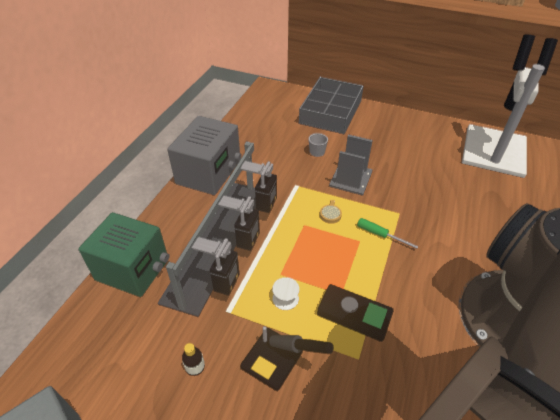

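View pics/top0.png

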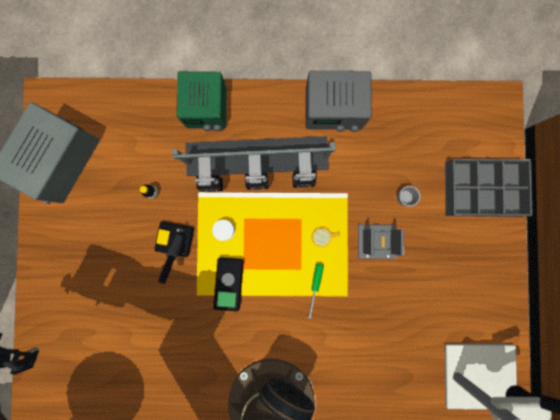

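The side view shows three packs hanging, at about (226,270), (247,228) and (266,192), with the cradle at (352,165) and the orange mat at (320,258). In the top view the hooks are at about (208,178), (257,175) and (306,172), the cradle at (381,241) and the mat at (272,245). The reel (223,229) and loupe (322,236) flank the mat. Next I measure positions from both views.

```bash
cat > h.py <<'E'
import numpy as np, cv2
def cloud(f):
    d=f["depth"];K=f["camera_matrix"];T=f["extrinsics"]
    v,u=np.mgrid[:d.shape[0],:d.shape[1]]
    p=np.stack([(u-K[0,2])/K[0,0]*d,(v-K[1,2])/K[1,1]*d,d],-1)
    w=(p-T[:3,3])@T[:3,:3]; w[d==0]=np.nan
    return w
def ray(f,uv,z):
    K=f["camera_matrix"];T=f["extrinsics"];R=T[:3,:3];c=-R.T@T[:3,3]
    r=R.T@np.linalg.solve(K,[uv[0],uv[1],1.]);return c+r*(z-c[2])/r[2]
E
python3 - <<'E'
import numpy as np,cv2
from h import *
for n in("top","side"):
    f=dict(np.load(f"pics/{n}0.npz"));w=cloud(f);im=f["frame"].astype(int);z=w[...,2]
    hsv=cv2.cvtColor(f["frame"],cv2.COLOR_RGB2HSV)
    m=((hsv[...,0]<11)&(hsv[...,1]>200)&(hsv[...,2]>200)).astype(np.uint8)
    k,l,st,ce=cv2.connectedComponentsWithStats(m);i=1+st[1:,4].argmax();c=cv2.minAreaRect(np.argwhere(l==i)[:,::-1].astype(np.float32))
    print(n,"mat",c,ray(f,c[0],0).round(4),np.nanmedian(z[l==i]).round(4))
    # height-sliced blobs in the workspace
    for lo,hi in((.1,.135),(.135,.152),(.152,.158),(.158,.185)):
        m=((z>lo)&(z<hi)&(w[...,0]>.38)&(w[...,0]<.95)&(abs(w[...,1])<.55)).astype(np.uint8)
        k,l,st,ce=cv2.connectedComponentsWithStats(m)
        for i in range(1,k):
            if st[i,4]<12: continue
            q=w[l==i];r=cv2.minAreaRect(q[:,:2].astype(np.float32)*1000)
            print(lo,hi,st[i,4],ce[i].round(0),"med",np.median(q,0).round(3),"rect",np.round(r[0],1),np.round(r[1],1),round(r[2],1))
for n in("top","side"):
    im=cv2.imread(f"pics/{n}0.png")
    a=(im[130:265,165:430] if n=="top" else im[130:305,160:380]);a=cv2.resize(a,None,fx=3,fy=3,interpolation=cv2.INTER_CUBIC);cv2.imwrite(f"pics/{n}crop.png",a)
E
```

```text
Traceback (most recent call last):
ValueError: attempt to get argmax of an empty sequence
```

```bash
cat > m.py <<'E'
import numpy as np,cv2
from h import *
for n in("top","side"):
    im=cv2.imread(f"pics/{n}0.png")
    a=(im[130:265,165:430] if n=="top" else im[130:305,160:380]);a=cv2.resize(a,None,fx=3,fy=3,interpolation=cv2.INTER_CUBIC);cv2.imwrite(f"pics/{n}crop.png",a)
for n in("top","side"):
    f=dict(np.load(f"pics/{n}0.npz"));w=cloud(f);z=w[...,2]
    hsv=cv2.cvtColor(f["frame"],cv2.COLOR_RGB2HSV)
    m=((hsv[...,0]<16)&(hsv[...,1]>225)&(hsv[...,2]>190)).astype(np.uint8)
    k,l,st,ce=cv2.connectedComponentsWithStats(m);i=1+st[1:,4].argmax();c=cv2.minAreaRect(np.argwhere(l==i)[:,::-1].astype(np.float32))
    print(n,"mat",c,ray(f,c[0],0).round(4),np.nanmedian(z[l==i]).round(4))
    for lo,hi in((.1,.135),(.135,.152),(.152,.158),(.158,.185)):
        m=((z>lo)&(z<hi)&(w[...,0]>.38)&(w[...,0]<.95)&(abs(w[...,1])<.55)).astype(np.uint8)
        k,l,st,ce=cv2.connectedComponentsWithStats(m)
        for i in range(1,k):
            if st[i,4]<12: continue
            q=w[l==i];r=cv2.minAreaRect(q[:,:2].astype(np.float32)*1000)
            print(lo,hi,st[i,4],ce[i].round(0),"med",np.median(q,0).round(3),"rect",np.round(r[0],1),np.round(r[1],1),round(r[2],1))
E
python3 m.py
```

```text
top mat ((244.5, 262.0), (10.0, 1.0), 90.0) [0.401  0.0812 0.    ] 0.0035
0.1 0.135 2183 [199.  95.] med [0.857 0.198 0.12 ] rect [860.  200.1] [120.4 130.4] 90.0
0.1 0.135 3141 [339.  95.] med [ 0.855 -0.176  0.13 ] rect [ 860.1 -178.6] [168.5 132.2] 89.9
0.1 0.135 210 [ 74. 142.] med [0.728 0.531 0.118] rect [729.6 531. ] [19.2 83.1] 75.6
0.1 0.135 154 [302. 180.] med [ 0.625 -0.073  0.12 ] rect [635.7 -85.6] [34.1 58.9] 1.2
0.1 0.135 16 [313. 171.] med [ 0.652 -0.11   0.12 ] rect [ 651.4 -109.7] [11.4  8.2] 85.2
0.1 0.135 12 [246. 174.] med [0.643 0.068 0.12 ] rect [643.4  68. ] [6.5 8.2] 5.7
0.1 0.135 156 [258. 182.] med [0.619 0.03  0.119] rect [630.4  43. ] [36.4 59. ] 2.1
0.1 0.135 176 [210. 183.] med [0.613 0.159 0.119] rect [623.7 173.1] [37.2 60.8] 3.0
0.1 0.135 130 [371. 242.] med [ 0.465 -0.264  0.119] rect [ 464.6 -265.6] [ 8.9 67.2] 89.4
0.1 0.135 133 [401. 242.] med [ 0.464 -0.343  0.118] rect [ 464.1 -345.3] [ 8.5 69. ] 89.5
0.1 0.135 118 [166. 266.] med [0.397 0.278 0.114] rect [399.9 279.2] [20.2 41.3] 84.4
0.135 0.152 271 [ 68. 134.] med [0.746 0.538 0.14 ] rect [7
[... 1232 characters left out ...]
9] [25.9  7.4] 89.8
0.158 0.185 117 [205. 179.] med [0.623 0.171 0.163] rect [624.4 172.3] [29.7 49.2] 3.2
0.158 0.185 62 [255. 177.] med [0.629 0.043 0.163] rect [630.   43.9] [ 8.2 49. ] 4.6
0.158 0.185 27 [305. 178.] med [ 0.626 -0.086  0.164] rect [627.2 -86.8] [ 7.3 28.3] 4.4
0.158 0.185 31 [254. 181.] med [0.619 0.045 0.165] rect [618.8  43.7] [ 5.1 28.4] 2.4Traceback (most recent call last):
  File "m.py", line 10, in <module>
    k,l,st,ce=cv2.connectedComponentsWithStats(m);i=1+st[1:,4].argmax();c=cv2.minAreaRect(np.argwhere(l==i)[:,::-1].astype(np.float32))
                                                      ~~~~~~~~~~~~~~~^^
ValueError: attempt to get argmax of an empty sequence
```

View pics/topcrop.png

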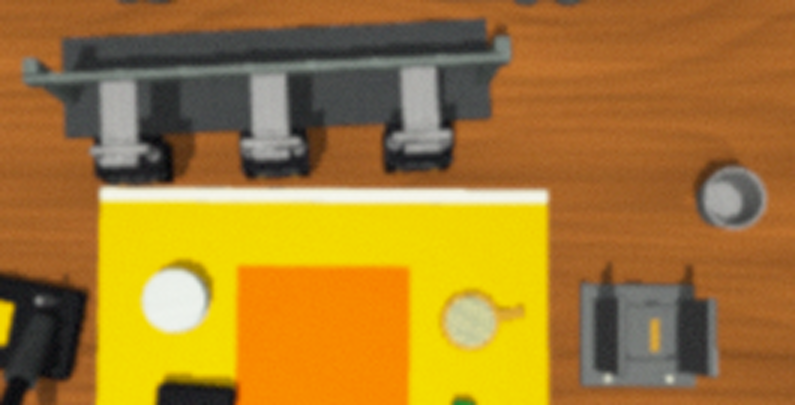

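View pics/sidecrop.png

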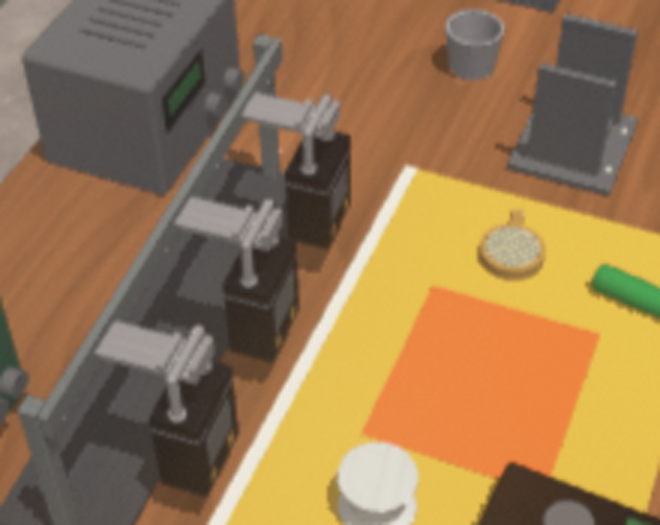

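The crops show three bails on tongue hooks, the two dark cheeks of the cradle (crop 605,335 and 690,335), and clear space on the orange mat (crop 323,335). The rack yaw is about 2.9°. Next I cross-check in the side view and fix the mat mask.

```bash
sed -i 's/(hsv\[...,0\]<16)&(hsv\[...,1\]>225)&(hsv\[...,2\]>190)/(hsv[...,0]>4)\&(hsv[...,0]<21)\&(hsv[...,1]>170)\&(hsv[...,2]>215)/; s/^for n in("top","side"):$/for n in("side","top"):/' m.py; python3 m.py | head -40 | grep -v "^0.1 .*top0"; python3 - <<'E'
from station import kinematics,manip
from scipy.spatial.transform import Rotation as R
import numpy as np
print(manip.tip_extent)
th=.05
for p in((.624,.1725,.14),(.6305,.0435,.14),(.638,-.0858,.14),(.47,.044,.12),(.4643,-.3055,.1)):
  for yaw in (0,np.pi/2,-np.pi/2,np.pi):
    q=R.from_euler('z',yaw+th)*R.from_euler('x',np.pi)
    s=kinematics.inverse_kinematics(np.array(p),q.as_quat()); print(p,round(yaw,2),None if s is None else np.round(s,2))
E
```

```text
side mat ((320.2575988769531, 257.4322814941406), (64.77952575683594, 58.100616455078125), 18.970407485961914) [0.4566 0.0038 0.    ] -0.0005
0.1 0.135 2312 [203. 141.] med [ 0.848 -0.157  0.127] rect [ 857.6 -175.9] [173.  131.6] 89.6
0.1 0.135 163 [359. 140.] med [ 0.462 -0.341  0.111] rect [ 463.2 -342.4] [69.7 12. ] 1.1
0.1 0.135 180 [352. 157.] med [ 0.463 -0.262  0.111] rect [ 463.  -263.9] [12.9 69.2] 87.4
0.1 0.135 17 [250. 159.] med [ 0.708 -0.149  0.114] rect [ 708.7 -151.4] [12.3  5.9] 60.2
0.1 0.135 303 [266. 185.] med [ 0.63  -0.07   0.116] rect [635.3 -84.6] [37.2 64.7] 2.2
0.1 0.135 365 [247. 221.] med [0.623 0.059 0.116] rect [628.4  46. ] [37.6 63.7] 2.7
0.1 0.135 2878 [120. 241.] med [0.851 0.212 0.118] rect [857.2 202.8] [120.9 130.9] 89.7
0.1 0.135 433 [224. 265.] med [0.615 0.187 0.116] rect [621.6 175.4] [37.3 62.8] 1.9
0.1 0.135 90 [174. 280.] med [0.688 0.258 0.117] rect [689.5 254.4] [18.  10.9] 49.0
0.1 0.135 183 [310. 345.] med [0.394 0.285 0.112] rect [395.4 281.3] [19.9 35.1] 77.2
0.1 0.135 145 [ 62. 405.] med [0.729 0.53  0.124] rect [727.1 532. ] [ 2.3 
[... 2910 characters left out ...]
 -0.0858, 0.14) 0 [-0.24  0.63  1.61 -0.    0.9   1.28]
(0.638, -0.0858, 0.14) 1.57 [-0.24  0.63  1.61 -0.    0.9  -0.29]
(0.638, -0.0858, 0.14) -1.57 None
(0.638, -0.0858, 0.14) 3.14 [-0.24  0.63  1.61  0.    0.9  -1.86]
(0.47, 0.044, 0.12) 0 [-0.05  0.47  2.06 -0.    0.62  1.47]
(0.47, 0.044, 0.12) 1.57 [-0.05  0.47  2.06 -0.    0.62 -0.1 ]
(0.47, 0.044, 0.12) -1.57 None
(0.47, 0.044, 0.12) 3.14 [-0.05  0.47  2.06  0.    0.62 -1.67]
(0.4643, -0.3055, 0.1) 0 [-0.7   0.58  1.87 -0.    0.69  0.82]
(0.4643, -0.3055, 0.1) 1.57 [-0.7   0.58  1.87  0.    0.69 -0.75]
(0.4643, -0.3055, 0.1) -1.57 [-0.7   0.58  1.87 -0.    0.69  2.39]
(0.4643, -0.3055, 0.1) 3.14 [-0.7   0.58  1.87  0.    0.69 -2.32]
```

```bash
cat >> h.py <<'E'
from station import manip, kinematics, sense, vision
from scipy.spatial.transform import Rotation as R
TH=.05
MID=np.array([.6292,.0445])
HOOK=[MID+s*.13*np.array([-np.sin(TH),np.cos(TH)]) for s in(1,0,-1)]   # left, middle, right
AX=np.array([np.cos(TH),np.sin(TH),0])   # rack x
def down(yaw): return (R.from_euler('z',yaw)*R.from_euler('x',np.pi)).as_quat()
def P(xy,z): return np.array([xy[0],xy[1],z])
def force(n=8):
    a=[]
    for _ in range(n): manip.pause(.04);a.append(sense()["wrist_force"])
    return np.mean(a,0)
def st(): 
    s=sense();return {k:np.round(s[k],4) for k in("time","eef_pos","opening","grip_force")}
ZG=.138
def weigh(i):
    h=HOOK[i]
    manip.move_pose(P(h,.24),down(TH))
    manip.line_to(P(h,ZG),velocity=.1,until_force=8) and print("touch",st())
    f0=force();manip.grab();print(i,st(),force(3).round(2))
    manip.line_to(P(h,ZG+.007),velocity=.05);f1=force()
    print("weight",(f0-f1).round(2));return f0[2]-f1[2]
def back(i):
    h=HOOK[i]
    manip.line_to(P(h,ZG),velocity=.04);manip.ungrasp();manip.line_to(P(h,.24),velocity=.2)
E
python3 - <<'E'
from h import *
w=weigh(0)
f=vision.grab_frame("side");cv2.imwrite("pics/side1.png",cv2.resize(f["frame"][100:310,140:420,::-1],None,fx=2.5,fy=2.5))
print(st())
E
```

```text
0 {'time': np.float64(4.075), 'eef_pos': array([0.6228, 0.1745, 0.1384]), 'opening': np.float64(0.5857), 'grip_force': np.float64(61.6016)} [-0.91  1.5   5.29]
weight [-0.39  0.08  1.77]
{'time': np.float64(4.875), 'eef_pos': array([0.6227, 0.1743, 0.1448]), 'opening': np.float64(0.5886), 'grip_force': np.float64(62.362)}
```

View pics/side1.png

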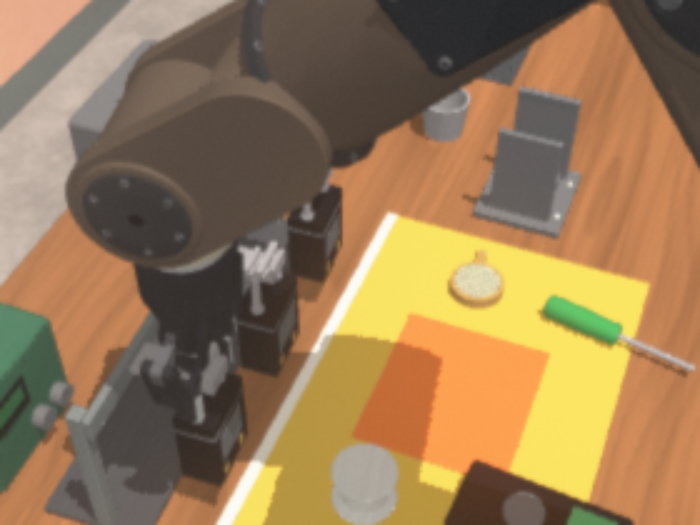

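The left pack is held cleanly by its bail and weighs 1.8 N, so it is empty. I'll hang it back and weigh the next one.

```bash
python3 - <<'E'
from h import *
back(0)
w=weigh(1)
if w<3: back(1); w=weigh(2)
print(st())
E
```

```text
1 {'time': np.float64(8.8167), 'eef_pos': array([0.6293, 0.0447, 0.1384]), 'opening': np.float64(0.5893), 'grip_force': np.float64(61.5293)} [-1.18  1.27  5.11]
weight [-0.08  0.08  2.05]
2 {'time': np.float64(13.5083), 'eef_pos': array([ 0.636 , -0.0853,  0.1385]), 'opening': np.float64(0.5919), 'grip_force': np.float64(61.5301)} [-0.4   0.67  5.53]
weight [-0.14 -0.04  4.95]
{'time': np.float64(14.2583), 'eef_pos': array([ 0.6356, -0.0853,  0.1448]), 'opening': np.float64(0.5901), 'grip_force': np.float64(63.096)}
```

The right pack weighs 5 N, so it is the heavy one. I'll unhook it and stand it on the mat.

```bash
python3 - <<'E'
from h import *
h=P(HOOK[2],0)
manip.line_to(h+[0,0,ZG+.020],velocity=.06)
manip.line_to(h-.1*AX+[0,0,ZG+.020],velocity=.12)
M=(.46,.003)
manip.line_to(P(M,.155),frame=down(0),velocity=.15) if False else manip.move_pose(P(M,.155),down(0))
f0=force(4);print(f0,st())
print(manip.line_to(P(M,.095),velocity=.03,until_force=2.5),st(),force(4))
f=vision.grab_frame("side");cv2.imwrite("pics/side2.png",cv2.resize(f["frame"][100:310,140:420,::-1],None,fx=2.5,fy=2.5))
E
```

```text
[ 0.22673816 -0.08339641 -5.50818805] {'time': np.float64(16.325), 'eef_pos': array([0.4608, 0.0026, 0.155 ]), 'opening': np.float64(0.589), 'grip_force': np.float64(63.2129)}
True {'time': np.float64(17.9667), 'eef_pos': array([0.4601, 0.0031, 0.0996]), 'opening': np.float64(0.5861), 'grip_force': np.float64(64.5312)} [-0.81030223  0.4377707   5.82982854]
```

View pics/side2.png

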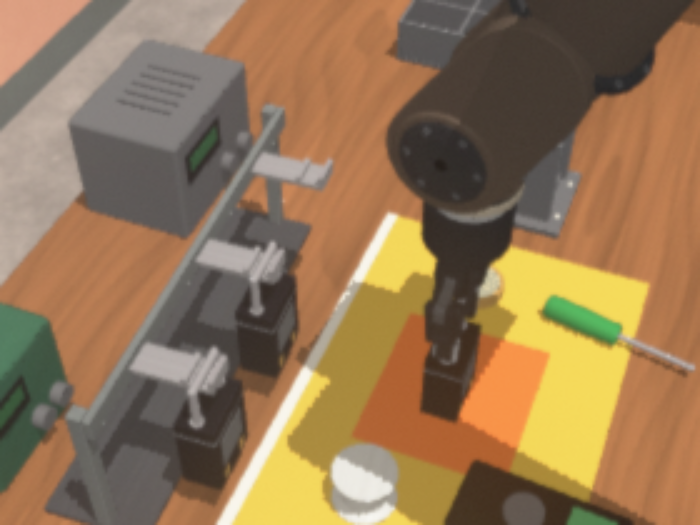

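The packs at left and centre still hang (crop 205,400 and 262,310). The heavy pack is upright on the orange mat (crop 450,370). Now I release it, back off and measure where it stands.

```bash
python3 - <<'E'
from h import *
M=(.46,.003)
manip.ungrasp();manip.line_to(P(M,.25),velocity=.15)
manip.move_pose(P((.46,-.25),.28),down(np.pi/2))
for n in("top","side"):
    f=vision.grab_frame(n);w=cloud(f);z=w[...,2]
    for nm,c,r,lo,hi in(("case",M,.045,.066,.09),("bail",M,.045,.112,.13),("L",HOOK[0],.05,.15,.17),("Mid",HOOK[1],.05,.15,.17)):
        m=(z>lo)&(z<hi)&(np.hypot(w[...,0]-c[0],w[...,1]-c[1])<r);q=w[m]
        if len(q)<5: print(n,nm,len(q));continue
        a=cv2.minAreaRect(q[:,:2].astype(np.float32)*1000);print(n,nm,len(q),np.round(a[0],1),np.round(a[1],1),round(a[2],1),np.percentile(q[:,2],[50,95]).round(3))
    cv2.imwrite(f"pics/{n}3.png",f["frame"][:,:,::-1])
print(st())
E
```

```text
top case 228 [461.5   3.7] [33.  57.8] 0.3 [0.081 0.085]
top bail 57 [462.3   4.1] [ 5.4 47.8] 0.2 [0.124 0.127]
top L 312 [640.8 175.2] [62.5 49.7] 3.3 [0.157 0.165]
top Mid 304 [647.   45.7] [61.4 51.4] 1.6 [0.157 0.166]
side case 325 [459.9   6. ] [36.1 64.9] 0.8 [0.078 0.082]
side bail 68 [459.6   7.9] [ 7.8 49.9] 0.6 [0.121 0.123]
side L 449 [639.8 178.3] [64.9 50.9] 3.0 [0.154 0.162]
side Mid 350 [646.4  49.4] [64.8 49.6] 4.8 [0.154 0.162]
{'time': np.float64(21.675), 'eef_pos': array([ 0.4601, -0.2496,  0.2799]), 'opening': np.float64(0.9966), 'grip_force': np.float64(0.0)}
```

View pics/side3.png

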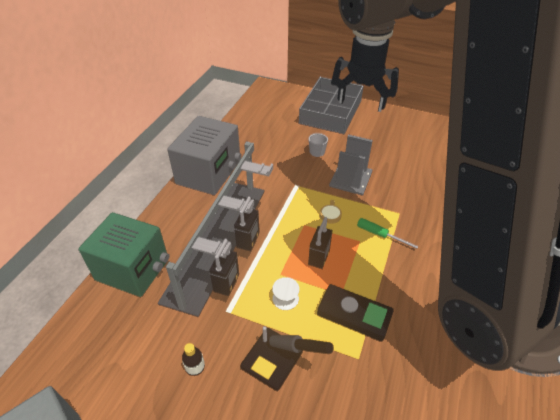

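The pack stands free and upright at (320,245) on the mat, and both empty packs hang. A wrist-camera look over the cradle and over the pack will refine the fit.

```bash
python3 - <<'E'
from h import *
def meas(f,nm,c,lo,hi,r):
    w=cloud(f);m=((w[...,2]>lo)&(w[...,2]<hi)&(np.hypot(w[...,0]-c[0],w[...,1]-c[1])<r)).astype(np.uint8)
    k,l,s,_=cv2.connectedComponentsWithStats(m)
    for i in range(1,k):
        if s[i,4]<40: continue
        q=w[l==i];a=cv2.minAreaRect(q[:,:2].astype(np.float32)*1000);print(nm,s[i],np.round(a[0],1),np.round(a[1],1),round(a[2],1),np.median(q[:,2]).round(4))
C=(.4635,-.305)
manip.move_pose(P(C,.32),down(np.pi/2));manip.pause(.2)
f=vision.grab_frame("wrist");meas(f,"cheek",C,.105,.13,.08);cv2.imwrite("pics/w1.png",f["frame"][:,:,::-1])
manip.move_pose(P((.46,.003),.32),down(np.pi/2));manip.pause(.2)
f=vision.grab_frame("wrist");meas(f,"case",(.46,.003),.07,.09,.05);meas(f,"bail",(.46,.003),.112,.13,.05)
print(st())
E
```

```text
cheek [246 153  66   9 534] [ 464.5 -266.3] [69.7  7.6] 0.0 0.119
cheek [248 222  61  11 584] [ 464.  -346.6] [ 8.8 68.6] 89.8 0.1186
case [ 263  159   30   50 1150] [460.6   3.4] [35.5 60.3] 0.4 0.0794
bail [275 167   7  47 321] [461.1   4.1] [50.9  6.7] 89.8 0.1228
{'time': np.float64(23.725), 'eef_pos': array([0.4602, 0.0023, 0.3198]), 'opening': np.float64(0.9998), 'grip_force': np.float64(0.0)}
```

View pics/w1.png

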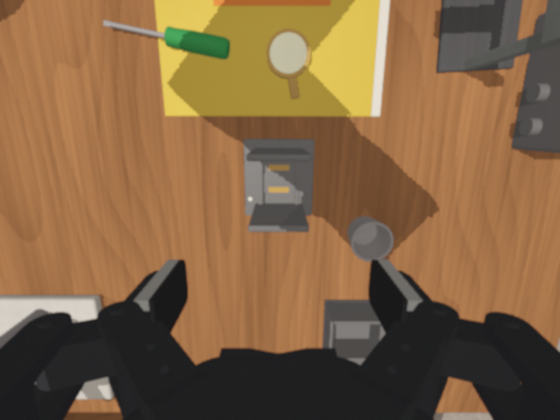

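The wrist view shows the cradle at (279,187), with the cheek midpoint at (0.4643, −0.3065), yaw ≈ 0 and the cheek tops at 119 mm. The case top is at 79 mm, as expected. I'll regrip front to back and lower it into the cradle.

```bash
python3 - <<'E'
from h import *
M=(.4604,.0031);C=(.4640,-.3067);Z=.075;D=down(np.pi/2)
manip.line_to(P(M,.2),velocity=.15)
if manip.line_to(P(M,Z),velocity=.08,until_force=6): print("touch",st())
manip.grab();print(st())
manip.line_to(P(M,Z+.16),velocity=.12);print("w",force(4))
manip.line_to(P(C,Z+.16),velocity=.15)
f=vision.grab_frame("wrist");w=cloud(f);m=(w[...,2]>.2)&(w[...,2]<.30)&(np.hypot(w[...,0]-C[0],w[...,1]-C[1])<.045)
q=w[m];print(len(q),len(q) and [np.round(x,1) for x in cv2.minAreaRect(q[:,:2].astype(np.float32)*1000)])
manip.line_to(P(C,Z+.10),velocity=.1);force(4)
print(manip.line_to(P(C,Z+.03),velocity=.05,until_force=3),st())
print(manip.line_to(P(C,Z+.005),velocity=.03,until_force=3),st(),force(4))
f=vision.grab_frame("side");cv2.imwrite("pics/side4.png",cv2.resize(f["frame"][100:250,260:460,::-1],None,fx=3,fy=3))
E
```

```text
{'time': np.float64(26.9), 'eef_pos': array([0.4606, 0.0031, 0.0754]), 'opening': np.float64(0.4067), 'grip_force': np.float64(60.3692)}
w [ 0.33668835 -0.1115707  -4.9656928 ]
28502 [array([ 464. , -305.3]), array([61.7, 90. ]), np.float64(89.6)]
False {'time': np.float64(33.2833), 'eef_pos': array([ 0.4641, -0.3068,  0.1053]), 'opening': np.float64(0.4081), 'grip_force': np.float64(60.313)}
True {'time': np.float64(33.925), 'eef_pos': array([ 0.464 , -0.3067,  0.0854]), 'opening': np.float64(0.4067), 'grip_force': np.float64(61.8446)} [0.22134043 0.77182742 6.61336126]
```

View pics/side4.png

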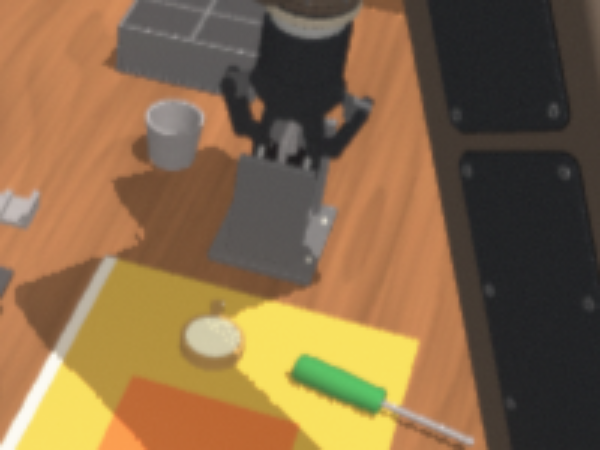

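The pack sits between the cheeks (crop 285,150). It touched down at +10.0 mm, which is exactly the seat height. I'll release, retreat and check.

```bash
python3 - <<'E'
from h import *
C=(.4640,-.3067)
manip.ungrasp();manip.line_to(P(C,.26),velocity=.12)
manip.move_pose(P(C,.32),down(np.pi/2));manip.pause(.2)
f=vision.grab_frame("wrist");w=cloud(f)
for nm,lo,hi,r in(("cheek+",.105,.124,.08),("bail",.126,.145,.05),("case",.08,.1,.036)):
    m=(w[...,2]>lo)&(w[...,2]<hi)&(np.hypot(w[...,0]-.464,w[...,1]+.3065)<r);q=w[m]
    print(nm,len(q),[np.round(x,1) for x in cv2.minAreaRect(q[:,:2].astype(np.float32)*1000)],np.median(q[:,2]).round(4))
manip.move_pose(P((.45,-.1),.35),down(np.pi/2))
f=vision.grab_frame("top");w=cloud(f)
for c in HOOK[:2]:
    m=(w[...,2]>.158)&(w[...,2]<.17)&(np.hypot(w[...,0]-c[0],w[...,1]-c[1])<.03);print(np.median(w[m],0).round(3),c.round(3))
cv2.imwrite("pics/top5.png",f["frame"][:,:,::-1]);print(st())
E
```

```text
cheek+ 1180 [array([ 463.7, -306.5]), array([87.9, 69.3]), np.float64(89.9)] 0.1188
bail 329 [array([ 464.3, -305.6]), array([50.7,  6.5]), np.float64(89.9)] 0.1327
case 1237 [array([ 464.2, -309.2]), array([36. , 66.3]), np.float64(0.4)] 0.0895
[0.623 0.173 0.163] [0.623 0.174]
[0.629 0.045 0.163] [0.629 0.044]
{'time': np.float64(37.8), 'eef_pos': array([ 0.4503, -0.1011,  0.3497]), 'opening': np.float64(0.996), 'grip_force': np.float64(0.0)}
```

View pics/top5.png

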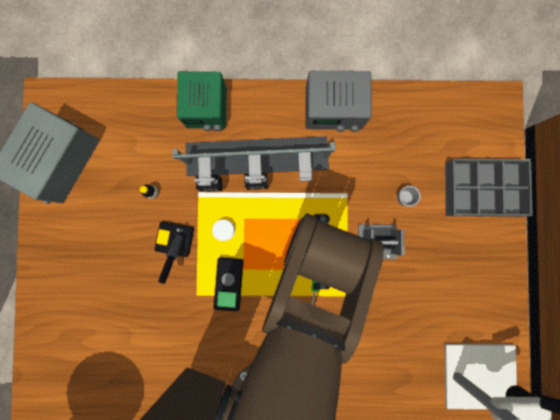

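The pack is seated in the cradle at (385,240) and within 1 mm of its centre. The empties hang at (208,178) and (257,175), and the bystanders have not moved.

```bash
python3 -c "
from station import manip
print(manip.job_done())"
```

```text
the job is handed in; nothing more can be done
None
```

I handed the job in at about 38 s on the robot clock: the heavy pack (right hook, about 5 N) is upright in the cradle, within about 1 mm of centre by the wrist camera, both empty packs are on their hooks, and the bystanders look unmoved in the final picture; the judge's verdict was not shown.

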